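Feel which tin holds the loose grinding ball and seat it in the spice caddy

TASK

One of the three closed tins that look alike holds the steel grinding ball of the spice mortar, loose; the other two are packed tight and nothing in them moves. Lift one tin after another and shake it gently, lid up, until you feel which one has the ball rolling in it, then ease that tin, lid up and without forcing it, all the way down into the empty long pocket of the wooden spice caddy. Set any other tin you lifted back down flat where it stood, and leave everything else where it is.

Things in the scene. Friction and masses are not known exactly. Their poses are not given: they have to be found in the camera images.
- tin_a_mid (a point): a closed oblong tin of plain bright metal with a lid, one of three alike: 150 mm long (its x axis), 58 mm wide (y), 52 mm high (z up), flat rigid sides; 0.14 to 0.36 kg without the ball, so weight does not tell which has it. This point is its centre, 26 mm above its underside. Grasp it across the 58 mm, mid-length, fingertips at least 20 mm above its underside to clear the caddy.
- tin_b_mid (a point): a tin like tin_a, its centre; same sizes and axes. The ball (steel, 34 mm, 0.16 kg) may be in any of the three; it can roll 53 mm from the middle to either end and 9 mm to either side.
- tin_c_mid (a point): a tin like tin_a, its centre; same sizes and axes. The ball rolls when its tin slopes more than about 0.15 rad or is shaken lengthwise, and stays at the end it has reached when the tin is level again: that shifts the balance about a grasp at mid-length by 0.06 to 0.08 N m to that side.
- caddy_pocket (a point): middle of the mouth (top edge) of the long pocket in the fixed wooden caddy (245 x 125 mm, 30 mm high). Pocket: 153 mm long (x axis here), 61 mm wide (y), mouth bevelled 3 mm, 16 mm deep: a seated tin's centre is 10 mm above this point, either way round. 120 mm along +x, 29 mm to both sides, two spice jars rise 90 mm above the block.

How it is judged:
On the way:
1. the tin with the ball is lifted clear and shaken or rocked until the ball has rolled to an end of it (((height (world z) of tin_a_mid above 0.045 m and distance between ball_c0 and tin_a_mid below 0.075 m and (x of ball_c0 in the frame of tin_a_mid above 0.035 m or x of ball_c0 in the frame of tin_a_mid below -0.035 m)) or (height (world z) of tin_b_mid above 0.045 m and distance between ball_c0 and tin_b_mid below 0.075 m and (x of ball_c0 in the frame of tin_b_mid above 0.035 m or x of ball_c0 in the frame of tin_b_mid below -0.035 m)) or (height (world z) of tin_c_mid above 0.045 m and distance between ball_c0 and tin_c_mid below 0.075 m and (x of ball_c0 in the frame of tin_c_mid above 0.035 m or x of ball_c0 in the frame of tin_c_mid below -0.035 m)))), for 0.05 s.
At the end, for the whole second after the job is handed in: the tin that holds the ball stands lid up in the caddy's long pocket: within 5 mm of its middle, within 0.06 rad of its direction and pressed down to within 3.5 mm of its floor; the other two tins stand flat on the worktop, lid up, within 40 mm of where they stood at the start (((distance between ball_c0 and tin_a_mid below 0.075 m and horizontal distance between tin_a_mid and caddy_pocket below 0.005 m and z of tin_a_mid in the frame of caddy_pocket below 0.0135 m and angle between the x axis of tin_a_mid and the x axis of caddy_pocket, either way round below 0.06 rad and angle between each of tin_a_mid, tin_b_mid, tin_c_mid's own z axis and vertical below 0.05 rad and distance of each of tin_b_mid, tin_c_mid from where it was at the start of the episode below 0.04 m and height (world z) of each of tin_b_mid, tin_c_mid below 0.03 m) or (distance between ball_c0 and tin_b_mid below 0.075 m and horizontal distance between tin_b_mid and caddy_pocket below 0.005 m and z of tin_b_mid in the frame of caddy_pocket below 0.0135 m and angle between the x axis of tin_b_mid and the x axis of caddy_pocket, either way round below 0.06 rad and angle between each of tin_b_mid, tin_a_mid, tin_c_mid's own z axis and vertical below 0.05 rad and distance of each of tin_a_mid, tin_c_mid from where it was at the start of the episode below 0.04 m and height (world z) of each of tin_a_mid, tin_c_mid below 0.03 m) or (distance between ball_c0 and tin_c_mid below 0.075 m and horizontal distance between tin_c_mid and caddy_pocket below 0.005 m and z of tin_c_mid in the frame of caddy_pocket below 0.0135 m and angle between the x axis of tin_c_mid and the x axis of caddy_pocket, either way round below 0.06 rad and angle between each of tin_c_mid, tin_a_mid, tin_b_mid's own z axis and vertical below 0.05 rad and distance of each of tin_a_mid, tin_b_mid from where it was at the start of the episode below 0.04 m and height (world z) of each of tin_a_mid, tin_b_mid below 0.03 m))); the robot touches nothing.
It fails at once if a tin is tipped over by more than 1 rad (angle between any of tin_a_mid, tin_b_mid, tin_c_mid's own z axis and vertical above 1 rad).
It fails at once if a tin is shaken so hard that the ball knocks against it with over 40 N (contact force between ball_c0 and tin_a above 40 N or contact force between ball_c0 and tin_b above 40 N or contact force between ball_c0 and tin_c above 40 N).
It fails at once if a tin is jammed or forced against the caddy with over 60 N (all its contacts together) (contact force between any of tin_a, tin_b, tin_c and caddy above 60 N).
It fails at once if something else is moved by more than 25 mm (distance of any of spice_a_c0, spice_b_c0, garlic_c0, onion_c0, pepper_mill_c0, mug_c0, spoon_c0, oil_bottle_c0 from where it was at the start of the episode above 0.025 m).
It also fails if it takes over 72 s, if anything falls off the work surface, if the arm or the gripper's body presses on something with over 40 N, if the wrist force passes 120 N, or if a joint passes its speed limit or range.

ROBOT

A 6-joint arm with a two-finger parallel gripper is mounted at the origin on a cart in front of the work surface, level with it; the furniture and walls round the work are solid. World frame = base frame: x ahead of the robot, y to its left, z up, the work surface at z = 0. Lengths are in m, angles in rad, forces in N, time in s.
With the tool pointing down it reaches from about 0.375 to 0.9 m from the base axis. Payload 3.1 kg.
Tool frame: the origin (TCP) lies midway between the tips of the shut fingers; the grasp point (between the pads) lies 19 mm behind it; z points along the fingers, y is the line along which they close (so a half turn about z gives the same grasp; the last joint's range is limited). The gripper opens to 87 mm and grips with 3 to 60 N. Pads are 19 mm wide; open, the fingers measure 117 mm over their backs; the gripper's body (75 mm by 190 mm) begins 51 mm behind the grasp point.
Start: joints at [-1.317, 0.527, 1.433, -0, 1.181, -0.178], TCP at [0.262, -0.567, 0.223] pointing down, gripper open.
Joint ranges: [-3.08, 3.08], [-0.75, 2.2], [0.22, 2.44], [-1.43, 4.57], [0, 2.65], [-2.85, 2.85]. Speed limits (rad/s): [2.79, 2.79, 3.14, 3.14, 3.14, 3.14].

INTERFACE

Orientations are given as a unit quaternion [x, y, z, w].
In Python, from rig import get_obs, cams, job gives the robot as it stands.
- The arm moves only by the tool servo_tool, never from a script. Its argument "moves" is text: rows parted by semicolons, each of 5 numbers parted by spaces: the shift along the tool's x, y, z in m, then the turn about the tool's z in degrees, then the finger opening in m, from 0 to 0.087. In form: dx dy dz spin claw; .... A call has 1 to 10 rows; each row is the pose to reach, as a shift and turn from the pose commanded when the call began, along the tool's axes at that moment; what a row does not reach only later rows make up. A row lasts 1/12 s, in which the tool goes at most 41.7 mm and 7.16 degrees, less where a joint would pass 70% of its speed; a pose out of reach is approached as far as the arm can. A call with a gripper value outside its range is refused whole. The fingers move at their own pace and stop on an object; "grip_force" is the grip in N (left out, the last holds). Time passes only in rows, so rows that repeat a pose let the fingers close. It gives the time, the measured TCP pose, the force, the opening and the grip force at its end, in the units of the state.
- get_obs(): the state, without advancing time (a new reading comes with each control period).
- cams.camera(name): name is "side" or "top" or "wrist"; returns the picture (384x512x3 uint8, blue, green, red); there is no depth.
- cams.camera_model(name): a dict with "fx", "fy", "cx", "cy" (pixels), "R" (3x3) and "t" (3): a world point X has camera coordinates R X + t. Camera axes: x right, y down, z forward; pixel columns grow to the right and rows downward; lengths in m; the calibration is good to about 2 mm. A picture is of the moment at which its call begins: read the wrist's pose just before it. camera_model takes no time and is no camera call; for the wrist camera it gives the pose at the moment of the call.
- job.hand_in(): hands the job in; it is judged then, once.
The state is a dict: "time": time; "q": joint angles; "joint_velocities": joint speeds; "joint_torque": joint torques, N m; "position": TCP position; "tool_rot": TCP orientation; "ft_force": force on the tool from outside, world axes, zero at the start; "moment": the same for the moment, N m; "grip_width": finger opening in m; "grip_force": force on a finger pad.
Only numpy, scipy, OpenCV 4.12 (cv2) and the standard library are available. Lean on these libraries where they do the work, as an engineer would, in place of code of your own. Each camera call takes 0.05 s, during which the arm holds its last target. There are 200 camera calls.

## Working session

There is one attempt and no reset: what is moved stays moved. The work goes in short steps, Python scripts to look and compute and a tool call to move; the robot and the scene stay as the last step left them, time stands still between calls to the robot, and variables do not carry over. Pictures are saved under pics/ and viewed, at most 10 in all, crops included, and the job is handed in when it is done.

Besides the shell and the picture viewer there is one more tool, called after ">>>" as a command line: name --argument value ..., lists and objects as JSON in quotes. servo_tool: Moves the arm, as the interface text tells. Its arguments: {"type":"object","properties":{"moves":{"type":"string"},"grip_force":{"type":"number"}},"required":["moves"]}

```bash
mkdir -p pics; ls; python3 - <<'E'
from rig import get_obs,cams,job
import cv2
o=get_obs();print({k:(o[k]) for k in o})
cv2.imwrite('pics/top.png',cams.camera('top'));cv2.imwrite('pics/side.png',cams.camera('side'))
print(cams.camera_model('top'))
E
```

```text
pics
{'time': 0.0, 'q': array([-1.31650485e+00,  5.28461993e-01,  1.43391648e+00, -2.36214350e-05,
        1.18138215e+00, -1.78458431e-01]), 'joint_velocities': array([-0.00059276,  0.00093881,  0.00103942, -0.00028635,  0.00027462,
        0.00056492]), 'joint_torque': array([-4.24797909e-04, -4.40045536e+01, -1.76592708e+01,  6.33500121e-02,
        5.81643835e-02, -1.56024844e-04]), 'position': array([ 0.26196093, -0.56663841,  0.22156969]), 'tool_rot': array([ 9.76680589e-01,  2.14694787e-01, -5.20047733e-05, -1.08279002e-03]), 'ft_force': array([ 0.81971508,  0.99918297, -0.00705291]), 'moment': array([-0.03978911,  0.02443202, -0.05831207]), 'grip_force': 0.0, 'grip_width': 0.08736296051089279}
{'fx': 414.0510446407831, 'fy': 414.0510446407831, 'cx': 250.97722301468312, 'cy': 187.6122856890679, 'R': array([[-0.00436977, -0.9998946 , -0.01384552],
       [-0.98968189,  0.00630724, -0.14314318],
       [ 0.14321542,  0.01307716, -0.98960514]]), 't': array([0.02055968, 0.53350758, 0.85598782])}
```

View pics/top.png

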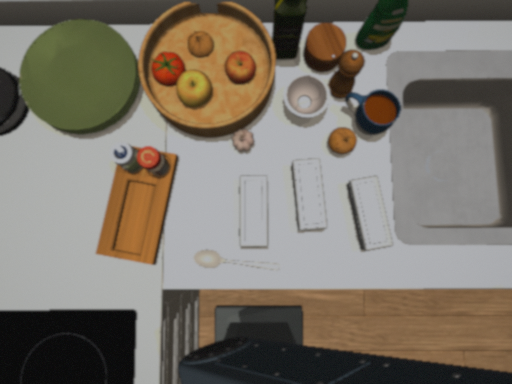

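The top view shows three tins centred near (254,211), (309,194) and (370,213). The caddy pocket is near (134,215), with the jars at (125,155) and (150,158). I'll zoom in to get the corners.

```bash
python3 - <<'E'
import cv2
a=cv2.imread('pics/top.png')
cv2.imwrite('pics/c1.png',cv2.resize(a[135:275,90:400],None,fx=2.5,fy=2.5,interpolation=cv2.INTER_CUBIC))
E
```

```text
(no output)
```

View pics/c1.png

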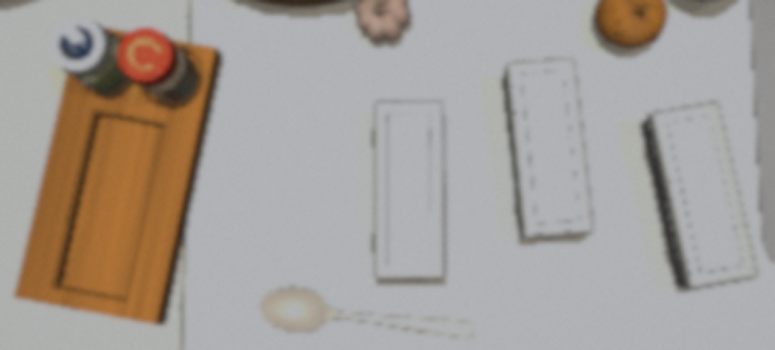

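Tin corners and the pocket outline are readable in this crop, so I'll convert them to world positions.

```bash
cat > h.py <<'E'
import numpy as np
from rig import get_obs,cams,job
from scipy.spatial.transform import Rotation as Rot
def ray(m,uv,z):
    uv=np.atleast_2d(np.array(uv,float))
    d=np.c_[(uv[:,0]-m['cx'])/m['fx'],(uv[:,1]-m['cy'])/m['fy'],np.ones(len(uv))]@m['R']
    c=-m['R'].T@m['t']
    return c+d*((z-c[2])/d[:,2])[:,None]
def rect(P):
    # corners: far-left, far-right, near-right, near-left -> centre, heading of long axis, sizes
    ax=(P[0]+P[1]-P[2]-P[3])/2; w=(P[0]+P[3]-P[1]-P[2])/2
    return P.mean(0), np.degrees(np.arctan2(ax[1],ax[0])), np.linalg.norm(ax), np.linalg.norm(w)
def tool():
    o=get_obs();R=Rot.from_quat(o['tool_rot']).as_matrix();return np.array(o['position']),R,o
def rel(xy,head=None,z=None):
    # shift in tool axes to world target, spin so tool x lies along heading (mod 180)
    p,R,o=tool(); t=np.array([xy[0],xy[1],p[2] if z is None else z])
    s=R.T@(t-p); sp=None
    if head is not None:
        hx=np.degrees(np.arctan2(R[1,0],R[0,0])); d=(head-hx+90)%180-90; sp=-d  # tool z down
    print('shift mm',np.round(s*1000,1),'spin',None if sp is None else round(sp,2),'pos',p.round(4),'q6',round(o['q'][5],2),'t',o['time'])
E
python3 - <<'E'
from h import *
m=cams.camera_model('top');off=np.array([89.7,134.7])
C={'A':([(375,101),(444,101),(445,280),(376,280)],.052),'B':([(506,63),(577,58),(592,234),(522,240)],.052),'C':([(650,118),(718,101),(756,274),(688,289)],.052),'P':([(94,113),(165,124),(128,299),(56,288)],.03)}
for k,(c,z) in C.items():
    r=rect(ray(m,np.array(c)/2.5+off,z)); print(k,[np.round(x,4) for x in r], np.hypot(*r[0][:2]))
rel((.5,0),0)
E
```

```text
A [array([0.4829, 0.012 , 0.052 ]), np.float64(0.0153), np.float64(0.1515), np.float64(0.0582)] 0.48306124571265163
B [array([ 0.5177, -0.1061,  0.052 ]), np.float64(3.5712), np.float64(0.1511), np.float64(0.0599)] 0.5284719068179627
C [array([ 0.4773, -0.234 ,  0.052 ]), np.float64(9.8621), np.float64(0.1471), np.float64(0.059)] 0.5315575550165337
P [array([0.4728, 0.2715, 0.03  ]), np.float64(-10.1511), np.float64(0.154), np.float64(0.0634)] 0.5452152224102119
shift mm [ 453.7 -414.6    1. ] spin 24.8 pos [ 0.262  -0.5667  0.2217] q6 -0.18 t 0.1
```

>>> servo_tool --moves "0.335 -0.212 0.06 15 0.087;0.335 -0.212 0.06 15 0.087;0.335 -0.212 0.06 15 0.087;0.335 -0.212 0.06 15 0.087;0.335 -0.212 0.06 15 0.087;0.335 -0.212 0.06 15 0.087;0.335 -0.212 0.06 15 0.087;0.335 -0.212 0.06 15 0.087;0.335 -0.212 0.06 15 0.087;0.335 -0.212 0.06 15 0.087" --grip_force 45

```text
time: 0.93
position: [0.478, -0.2305, 0.1617]
tool_rot: [0.996, 0.086, -0.001, -0.001]
ft_force: [-0.3, -0.7, 0.0]
grip_width: 0.0873
grip_force: 0.0
```

```bash
python3 - <<'E'
from h import *
import cv2
rel((.4773,-.234),9.86,.024)
cv2.imwrite('pics/w1.png',cams.camera('wrist'))
m=cams.camera_model('wrist')
for P in [(.4773,-.234,.052)]:
    c=m['R']@P+m['t'];print(m['fx']*c[0]/c[2]+m['cx'],m['fy']*c[1]/c[2]+m['cy'])
E
```

```text
shift mm [ -1.2   3.7 137.7] spin 0.05 pos [ 0.478  -0.2305  0.1617] q6 0.74 t 0.9333
262.8754074668691 192.33196930169635
```

View pics/w1.png

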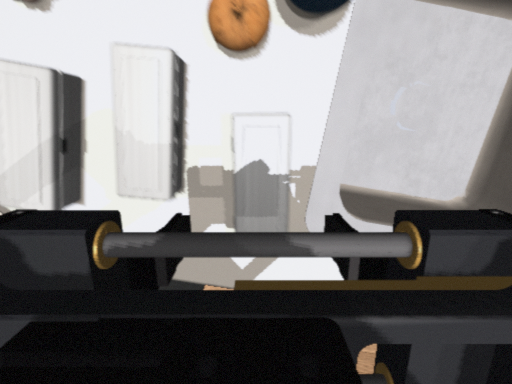

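The wrist view shows tin C's sides at columns 233 and 291 (centre 262). That matches the prediction of 263, and the tin is aligned. Descending and gripping.

>>> servo_tool --moves "0 0 0.04 0 0.087;0 0 0.08 0 0.087;0 0 0.115 0 0.087;0 0 0.137 0 0.087;0 0 0.137 0 0.087;0 0 0.137 0 0.05;0 0 0.137 0 0.05;0 0 0.137 0 0.05;0 0 0.137 0 0.05;0 0 0.137 0 0.05" --grip_force 45

```text
time: 1.82
position: [0.4782, -0.2351, 0.0271]
tool_rot: [0.996, 0.085, 0.001, 0.001]
ft_force: [-0.5, 0.4, -0.7]
grip_width: 0.0614
grip_force: 0.0
```

```bash
cat > s.py <<'E'
from h import *
o=get_obs();print(o['time'],o['position'].round(4),'F',o['ft_force'].round(2),'M',o['moment'].round(4),'w',round(o['grip_width'],4),round(o['grip_force'],1),'tq',o['joint_torque'].round(3))
E
python3 s.py
```

```text
1.8167 [ 0.4782 -0.2351  0.0271] F [-0.51  0.41 -0.68] M [0.0111 0.0193 0.0049] w 0.0614 0.0 tq [-2.4000e-02 -4.1671e+01 -7.5110e+00  4.7000e-02 -3.3000e-02  0.0000e+00]
```

Fingers haven't closed yet. I'll close them, then lift.

>>> servo_tool --moves "0 0 0 0 0.05;0 0 0 0 0.05;0 0 0 0 0.05;0 0 0 0 0.05;0 0 -0.01 0 0.05;0 0 -0.03 0 0.05;0 0 -0.05 0 0.05;0 0 -0.07 0 0.05;0 0 -0.08 0 0.05;0 0 -0.08 0 0.05"

```text
time: 2.65
position: [0.4784, -0.235, 0.1078]
tool_rot: [0.996, 0.085, 0.002, 0.001]
ft_force: [0.9, -0.4, -3.4]
grip_width: 0.0579
grip_force: 45.0
```

```bash
python3 s.py
```

```text
2.65 [ 0.4784 -0.235   0.1078] F [ 0.85 -0.4  -3.37] M [0.0081 0.0234 0.0171] w 0.0579 45.0 tq [ 1.8000e-01 -4.1723e+01 -1.1382e+01  5.6000e-02  2.7700e-01 -4.0000e-03]
```

>>> servo_tool --moves "-0.028 0 0 0 0.05;-0.052 0 0 0 0.05;-0.071 0 0 0 0.05;-0.085 0 0 0 0.05;-0.094 0 0 0 0.05;-0.098 0 0 0 0.05;-0.1 0 0 0 0.05;-0.1 0 0 0 0.05;-0.1 0 0 0 0.05;-0.1 0 0 0 0.05"

```text
time: 3.48
position: [0.3796, -0.2516, 0.1055]
tool_rot: [0.996, 0.086, 0.0, 0.0]
ft_force: [-0.1, -0.2, -3.7]
grip_width: 0.058
grip_force: 45.0
```

```bash
python3 s.py
```

```text
3.4833 [ 0.3796 -0.2516  0.1055] F [-0.15 -0.18 -3.74] M [ 0.0426  0.0364 -0.0351] w 0.058 45.0 tq [-1.100e-01 -3.556e+01 -9.137e+00  4.800e-02 -4.000e-03  1.000e-03]
```

>>> servo_tool --moves "0.03 0 0 0 0.05;0.055 0 0 0 0.05;0.074 0 0 0 0.05;0.087 0 0 0 0.05;0.095 0 0 0 0.05;0.099 0 0 0 0.05;0.1 0 0 0 0.05;0.1 0 0 0 0.05;0.1 0 0 0 0.05;0.1 0 0 0 0.05"

```text
time: 4.32
position: [0.4764, -0.2344, 0.1055]
tool_rot: [0.996, 0.085, -0.0, -0.0]
ft_force: [-1.2, 0.1, -3.4]
grip_width: 0.0573
grip_force: 45.0
```

```bash
python3 s.py
```

```text
4.3167 [ 0.4764 -0.2344  0.1055] F [-1.18  0.07 -3.37] M [0.0008 0.0189 0.0408] w 0.0573 45.0 tq [ 1.2800e-01 -4.1315e+01 -1.1809e+01  6.3000e-02 -2.2000e-02 -1.0000e-03]
```

>>> servo_tool --moves "-0.037 0 0 0 0.05;-0.068 0 0 0 0.05;-0.092 0 0 0 0.05;-0.109 0 0 0 0.05;-0.12 0 0 0 0.05;-0.126 0 0 0 0.05;-0.128 0 0 0 0.05;-0.128 0 0 0 0.05;-0.128 0 0 0 0.05;-0.128 0 0 0 0.05"

```text
time: 5.15
position: [0.3522, -0.2565, 0.1056]
tool_rot: [0.996, 0.086, 0.0, 0.0]
ft_force: [0.0, 0.7, -3.3]
grip_width: 0.0575
grip_force: 45.0
```

```bash
cat > av.py <<'E'
from h import *
L=[]
for i in range(8):
    cams.camera('wrist');o=get_obs();R=Rot.from_quat(o['tool_rot']).as_matrix()
    L.append(np.r_[o['ft_force'],R.T@np.array(o['moment']),o['joint_torque'][4]])
L=np.array(L);print(o['time'],o['position'].round(4),'F world, M tool, tq5',L.mean(0).round(3),'sem',(L.std(0)/8**.5).round(3))
E
python3 av.py
```

```text
5.55 [ 0.3514 -0.2561  0.1055] F world, M tool, tq5 [ 0.023 -0.039 -3.178  0.032  0.007  0.013 -0.009] sem [0.161 0.263 0.148 0.007 0.007 0.008 0.001]
```

>>> servo_tool --moves "0.037 0 0 0 0.05;0.068 0 0 0 0.05;0.092 0 0 0 0.05;0.109 0 0 0 0.05;0.12 0 0 0 0.05;0.126 0 0 0 0.05;0.128 0 0 0 0.05;0.128 0 0 0 0.05;0.128 0 0 0 0.05;0.128 0 0 0 0.05"

```text
time: 6.38
position: [0.4761, -0.2343, 0.1054]
tool_rot: [0.996, 0.085, -0.001, -0.0]
ft_force: [0.4, -1.0, -4.2]
grip_width: 0.0575
grip_force: 45.0
```

```bash
python3 av.py
```

```text
6.7833 [ 0.4772 -0.2345  0.1056] F world, M tool, tq5 [-0.058 -0.137 -3.408  0.05   0.008  0.    -0.017] sem [0.206 0.227 0.217 0.006 0.01  0.011 0.001]
```

Tin C shows no balance shift (about 0.007 N m at both ends), so I'll set it back and try B.

>>> servo_tool --moves "0 0 0.03 0 0.05;0 0 0.055 0 0.05;0 0 0.07 0 0.05;0 0 0.077 0 0.05;0 0 0.08 0 0.05;0 0 0.08 0 0.05;0 0 0.08 0 0.087;0 0 0.08 0 0.087;0 0 0.08 0 0.087;0 0 0.08 0 0.087"

```text
time: 7.62
position: [0.4781, -0.235, 0.026]
tool_rot: [0.996, 0.085, 0.001, 0.001]
ft_force: [-0.5, 0.6, -0.3]
grip_width: 0.0765
grip_force: 0.0
```

>>> servo_tool --moves "0 0 0 0 0.087;0 0 -0.03 0 0.087;0 0 -0.07 0 0.087;0 0 -0.09 0 0.087;0 0 -0.09 0 0.087"

```text
time: 8.03
position: [0.4802, -0.2365, 0.1199]
tool_rot: [0.996, 0.085, 0.004, 0.003]
ft_force: [0.7, -0.4, 1.0]
grip_width: 0.0866
grip_force: 0.0
```

```bash
python3 - <<'E'
from h import *
rel((.5177,-.1061),3.57,.027)
E
python3 s.py
```

```text
shift mm [  58.5 -122.7   92.4] spin 6.24 pos [ 0.4802 -0.2365  0.1199] q6 0.73 t 8.0333
8.0333 [ 0.4802 -0.2365  0.1199] F [ 0.72 -0.36  0.97] M [-0.0041 -0.0091 -0.0273] w 0.0866 0.0 tq [ 2.8300e-01 -3.9436e+01 -1.0958e+01  5.8000e-02  3.8000e-01 -6.0000e-03]
```

>>> servo_tool --moves "0.02 -0.04 0 6.2 0.087;0.041 -0.08 0 6.2 0.087;0.0615 -0.1195 0 6.2 0.087;0.0615 -0.1195 0 6.2 0.087;0.0615 -0.1195 0 6.2 0.087;0.0615 -0.1195 0 6.2 0.087"

```text
time: 8.53
position: [0.5174, -0.1059, 0.115]
tool_rot: [0.999, 0.032, -0.0, 0.0]
ft_force: [0.1, -0.4, -0.1]
grip_width: 0.0867
grip_force: 0.0
```

```bash
python3 - <<'E'
from h import *
rel((.5177,-.1061),3.57,.027)
E
```

```text
shift mm [ 0.3  0.1 88. ] spin 0.15 pos [ 0.5174 -0.1059  0.115 ] q6 1.09 t 8.5333
```

>>> servo_tool --moves "0 0 0.03 0 0.087;0 0 0.06 0 0.087;0 0 0.08 0 0.08;0 0 0.089 0 0.05;0 0 0.089 0 0.05;0 0 0.089 0 0.05;0 0 0.089 0 0.05;0 0 0.089 0 0.05;0 0 0.089 0 0.05;0 0 0.089 0 0.05"

```text
time: 9.37
position: [0.5185, -0.107, 0.0277]
tool_rot: [1.0, 0.031, 0.001, 0.001]
ft_force: [0.3, -3.6, 2.1]
grip_width: 0.0579
grip_force: 44.8
```

>>> servo_tool --moves "0 0 0 0 0.05;0 0 0 0 0.05;0 0 -0.01 0 0.05;0 0 -0.03 0 0.05;0 0 -0.05 0 0.05;0 0 -0.07 0 0.05;0 0 -0.08 0 0.05;0 0 -0.08 0 0.05"

```text
time: 10.03
position: [0.5185, -0.1059, 0.1085]
tool_rot: [0.999, 0.032, 0.002, 0.001]
ft_force: [0.6, -0.1, -5.6]
grip_width: 0.0579
grip_force: 44.9
```

```bash
python3 av.py
```

```text
10.4333 [ 0.517  -0.1059  0.1055] F world, M tool, tq5 [-1.85e-01 -1.12e-01 -4.93e+00  2.60e-02 -4.20e-02  3.00e-03 -5.70e-02] sem [0.094 0.254 0.141 0.008 0.013 0.009 0.011]
```

>>> servo_tool --moves "-0.037 0 0 0 0.05;-0.068 0 0 0 0.05;-0.092 0 0 0 0.05;-0.109 0 0 0 0.05;-0.12 0 0 0 0.05;-0.126 0 0 0 0.05;-0.128 0 0 0 0.05;-0.128 0 0 0 0.05;-0.128 0 0 0 0.05"

```text
time: 11.18
position: [0.3914, -0.1149, 0.1067]
tool_rot: [1.0, 0.031, 0.001, 0.001]
ft_force: [-0.6, -1.1, -5.0]
grip_width: 0.0575
grip_force: 44.9
```

```bash
python3 av.py
```

```text
11.5833 [ 0.3901 -0.1142  0.1065] F world, M tool, tq5 [-0.029  0.267 -5.086  0.034 -0.067  0.011 -0.096] sem [0.168 0.172 0.151 0.011 0.012 0.01  0.004]
```

>>> servo_tool --moves "0.037 0 0 0 0.05;0.068 0 0 0 0.05;0.092 0 0 0 0.05;0.109 0 0 0 0.05;0.12 0 0 0 0.05;0.126 0 0 0 0.05;0.128 0 0 0 0.05;0.128 0 0 0 0.05;0.128 0 0 0 0.05;0.128 0 0 0 0.05"

```text
time: 12.42
position: [0.5163, -0.1059, 0.1064]
tool_rot: [1.0, 0.031, -0.001, -0.0]
ft_force: [-0.6, 0.4, -5.3]
grip_width: 0.0577
grip_force: 44.9
```

```bash
python3 av.py
```

```text
12.8167 [ 0.5175 -0.1062  0.1066] F world, M tool, tq5 [-1.400e-02  1.590e-01 -4.562e+00  3.500e-02 -4.500e-02  3.000e-03
 -6.900e-02] sem [0.152 0.223 0.286 0.008 0.01  0.015 0.001]
```

Tin B holds the ball: it weighs 4.9 N (about 0.5 kg, above 0.36) and its balance shifts. I'll push the ball fully to the front end.

>>> servo_tool --moves "-0.04 0 0 0 0.05;-0.074 0 0 0 0.05;-0.101 0 0 0 0.05;-0.121 0 0 0 0.05;-0.134 0 0 0 0.05;-0.14 0 0 0 0.05;-0.142 0 0 0 0.05;-0.142 0 0 0 0.05;-0.142 0 0 0 0.05"

```text
time: 13.57
position: [0.3775, -0.1159, 0.1068]
tool_rot: [1.0, 0.031, 0.001, 0.001]
ft_force: [1.3, 0.1, -4.9]
grip_width: 0.0576
grip_force: 44.9
```

```bash
python3 av.py
```

```text
13.9667 [ 0.3762 -0.1151  0.1065] F world, M tool, tq5 [-0.119 -0.08  -5.028  0.033  0.012  0.01  -0.024] sem [0.132 0.169 0.195 0.015 0.013 0.007 0.003]
```

>>> servo_tool --moves "0.003 0 0 0 0.05;0.009 0 0 0 0.05;0.018 0 0 0 0.05;0.03 0 0 0 0.05;0.045 0 0 0 0.05;0.063 0 0 0 0.05;0.084 0 0 0 0.05;0.108 0 0 0 0.05;0.108 0 0 0 0.05;0.108 0 0 0 0.05"

```text
time: 14.8
position: [0.486, -0.1085, 0.1065]
tool_rot: [0.999, 0.032, 0.001, 0.001]
ft_force: [-0.8, 0.6, -4.5]
grip_width: 0.0576
grip_force: 44.9
```

```bash
python3 av.py
```

```text
15.2 [ 0.4831 -0.1082  0.1066] F world, M tool, tq5 [-0.531 -0.089 -4.995  0.042 -0.013  0.007 -0.068] sem [0.145 0.207 0.137 0.008 0.013 0.008 0.024]
```

>>> servo_tool --moves "-0.024 0 0 0 0.05;-0.045 0 0 0 0.05;-0.063 0 0 0 0.05;-0.078 0 0 0 0.05;-0.09 0 0 0 0.05;-0.099 0 0 0 0.05;-0.105 0 0 0 0.05;-0.108 0 0 0 0.05;-0.108 0 0 0 0.05"

```text
time: 15.95
position: [0.3757, -0.1152, 0.1067]
tool_rot: [1.0, 0.031, 0.0, 0.0]
ft_force: [-0.4, -0.0, -4.7]
grip_width: 0.0576
grip_force: 44.9
```

```bash
python3 av.py
```

```text
16.35 [ 0.3762 -0.1151  0.1065] F world, M tool, tq5 [ 0.291 -0.156 -4.674  0.022 -0.024  0.008 -0.045] sem [0.17  0.215 0.196 0.009 0.008 0.01  0.009]
```

>>> servo_tool --moves "0.003 0 0 0 0.05;0.009 0 0 0 0.05;0.018 0 0 0 0.05;0.03 0 0 0 0.05;0.045 0 0 0 0.05;0.063 0 0 0 0.05;0.084 0 0 0 0.05;0.108 0 0 0 0.05;0.108 0 0 0 0.05;0.108 0 0 0 0.05"

```text
time: 17.18
position: [0.486, -0.1084, 0.1065]
tool_rot: [0.999, 0.032, 0.001, 0.001]
ft_force: [-1.0, 0.7, -5.0]
grip_width: 0.0577
grip_force: 44.9
```

```bash
python3 av.py
```

```text
17.5833 [ 0.4831 -0.1083  0.1066] F world, M tool, tq5 [-0.115  0.066 -4.919  0.037 -0.064  0.007 -0.125] sem [0.216 0.138 0.104 0.009 0.013 0.01  0.024]
```

The sawtooth works, with the balance moving steadily to the +x end. One more pair of strokes.

>>> servo_tool --moves "-0.024 0 0 0 0.05;-0.045 0 0 0 0.05;-0.063 0 0 0 0.05;-0.078 0 0 0 0.05;-0.09 0 0 0 0.05;-0.099 0 0 0 0.05;-0.105 0 0 0 0.05;-0.108 0 0 0 0.05;-0.108 0 0 0 0.05"

```text
time: 18.33
position: [0.3757, -0.1152, 0.1067]
tool_rot: [1.0, 0.031, 0.0, 0.0]
ft_force: [-1.0, 0.2, -4.1]
grip_width: 0.0579
grip_force: 44.9
```

```bash
python3 av.py
```

```text
18.7333 [ 0.3763 -0.1151  0.1065] F world, M tool, tq5 [-0.133  0.054 -4.768  0.048 -0.064 -0.008 -0.066] sem [0.119 0.143 0.123 0.006 0.007 0.01  0.008]
```

>>> servo_tool --moves "0.003 0 0 0 0.05;0.009 0 0 0 0.05;0.018 0 0 0 0.05;0.03 0 0 0 0.05;0.045 0 0 0 0.05;0.063 0 0 0 0.05;0.084 0 0 0 0.05;0.108 0 0 0 0.05;0.108 0 0 0 0.05;0.108 0 0 0 0.05"

```text
time: 19.57
position: [0.486, -0.1084, 0.1065]
tool_rot: [0.999, 0.032, 0.001, 0.001]
ft_force: [-0.6, 0.1, -4.5]
grip_width: 0.0579
grip_force: 44.9
```

```bash
python3 av.py; python3 av.py
```

```text
19.9667 [ 0.4831 -0.1083  0.1066] F world, M tool, tq5 [-0.235 -0.008 -4.804  0.043 -0.106 -0.02  -0.148] sem [0.127 0.165 0.185 0.013 0.013 0.009 0.024]
20.3667 [ 0.4837 -0.1083  0.1066] F world, M tool, tq5 [ 0.074 -0.157 -4.702  0.028 -0.081  0.008 -0.115] sem [0.188 0.156 0.2   0.01  0.009 0.012 0.002]
```

The ball is at the +x end (-0.09 N m). Now I'll carry the tin towards the caddy, staying high and beside the pocket for a close look.

>>> servo_tool --moves "-0.003 -0.01 -0.01 1 0.05;-0.006 -0.03 -0.025 3 0.05;-0.01 -0.06 -0.04 5 0.05;-0.014 -0.093 -0.05 7 0.05;-0.018 -0.128 -0.055 9 0.05;-0.022 -0.163 -0.055 11 0.05;-0.025 -0.195 -0.055 12.5 0.05;-0.028 -0.222 -0.055 13.7 0.05;-0.029 -0.242 -0.055 13.7 0.05;-0.029 -0.252 -0.055 13.7 0.05"

```text
time: 21.2
position: [0.4377, 0.1437, 0.1616]
tool_rot: [0.996, -0.087, -0.0, -0.0]
ft_force: [-0.6, 2.3, -4.0]
grip_width: 0.0581
grip_force: 44.9
```

```bash
python3 - <<'E'
from h import *
import cv2
for i in range(3): im=cams.camera('top')
t=im.copy()
m=cams.camera_model('wrist');w=cams.camera('wrist');rel((.4728,.2715),-10.15)
np.save('wm.npy',m,allow_pickle=True)
cv2.imwrite('pics/w2.png',w);cv2.imwrite('pics/t2.png',t)
for k in (-1,1):
  for j in (-1,1):
    a=np.radians(-10.15);P=np.array([.4728+k*.0765*np.cos(a)-j*.0305*np.sin(a),.2715+k*.0765*np.sin(a)+j*.0305*np.cos(a),.03])
    c=m['R']@P+m['t'];print(k,j,(m['fx']*c[0]/c[2]+m['cx']).round(1),(m['fy']*c[1]/c[2]+m['cy']).round(1))
u=np.vstack([cv2.resize(w[:240],(700,328)),cv2.resize(t[140:260,95:405],(700,271),interpolation=cv2.INTER_CUBIC)])
cv2.imwrite('pics/u2.png',u)
E
```

```text
shift mm [ 1.030e+01 -1.344e+02 -1.000e-01] spin 0.09 pos [0.4392 0.1409 0.1616] q6 1.81 t 21.4
-1 -1 170.3 238.7
-1 1 119.3 238.6
1 -1 159.1 104.6
1 1 101.3 104.4
```

View pics/u2.png

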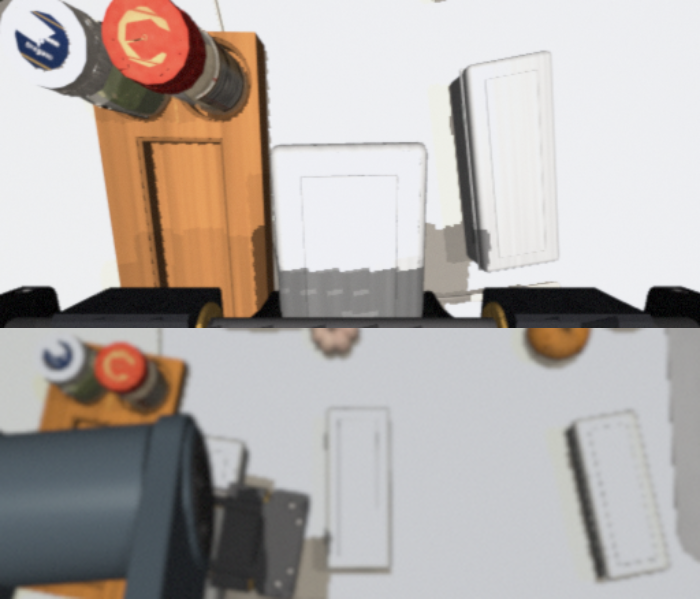

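The wrist view shows the pocket's far bevel corners near (100,102) and (162,102), and the held tin's far top edge spanning columns 200–312. I'll zoom in and overlay the predictions.

```bash
cat > ov.py <<'E'
from h import *
import cv2
m=np.load('wm.npy',allow_pickle=True).item(); p,R,o=tool()
def proj(P): c=m['R']@P+m['t'];return m['fx']*c[0]/c[2]+m['cx'],m['fy']*c[1]/c[2]+m['cy']
w=cv2.imread('pics/w2.png');s=3.3;x0,y0=88,92
z=cv2.resize(w[y0:y0+140,x0:x0+235],None,fx=s,fy=s,interpolation=cv2.INTER_CUBIC)
def line(pts,col):
    q=[tuple(int(round(v)) for v in ((u[0]+.5-x0)*s,(u[1]+.5-y0)*s)) for u in map(proj,pts)]
    for a,b in zip(q,q[1:]+q[:1]): cv2.line(z,a,b,col,1)
a=np.radians(-10.15);e=np.array([np.cos(a),np.sin(a),0]);n=np.array([-e[1],e[0],0]);c=np.array([.4728,.2715,.03])
for L,W,zz,col in ((.0795,.0335,0,(0,0,255)),(.0765,.0305,-.003,(0,255,0)),(.0765,.0305,-.016,(255,0,0))):
    line([c+k*L*e+j*W*n+[0,0,zz] for k,j in((-1,-1),(-1,1),(1,1),(1,-1))],col)
line([p+R@np.array([k*.075,j*.029,-.025]) for k,j in((-1,-1),(-1,1),(1,1),(1,-1))],(255,0,255))
cv2.imwrite('pics/ov.png',z)
E
python3 ov.py
```

```text
(no output)
```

View pics/ov.png

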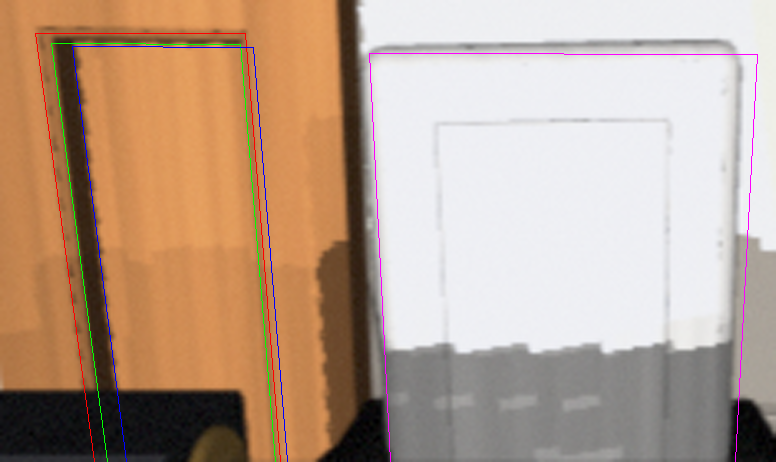

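The pocket lines up to about 1 mm. The held tin looks narrower at its far end than predicted, so it may be pitched nose-down in the grip. I'll check with the side camera.

```bash
python3 - <<'E'
from h import *
import cv2
m=cams.camera_model('side');w=cams.camera('side');p,R,o=tool();print(p)
def proj(P): c=m['R']@P+m['t'];return m['fx']*c[0]/c[2]+m['cx'],m['fy']*c[1]/c[2]+m['cy']
q=np.array([proj(p+R@np.array([k*.075,j*.029,h])) for k in(-1,1) for j in(-1,1) for h in(-.025,.027)])
x0,y0=(q.min(0)-25).astype(int);x1,y1=(q.max(0)+25).astype(int);x0=max(x0,0);y0=max(y0,0);s=min(780/(x1-x0),580/(y1-y0))
z=cv2.resize(w[y0:y1,x0:x1],None,fx=s,fy=s,interpolation=cv2.INTER_CUBIC)
t=lambda u:tuple(int(v) for v in (np.array(u)+.5-[x0,y0])*s)
for a in range(8):
  for b in range(a):
    if bin(a^b).count('1')==1: cv2.line(z,t(q[a]),t(q[b]),(255,0,255),1)
cv2.imwrite('pics/s2.png',z);print(x0,y0,s,-m['R'].T@m['t'])
E
```

```text
[0.43930479 0.14056959 0.16152281]
193 137 5.043478260869565 [0.23994871 0.64108615 0.56896172]
```

View pics/s2.png

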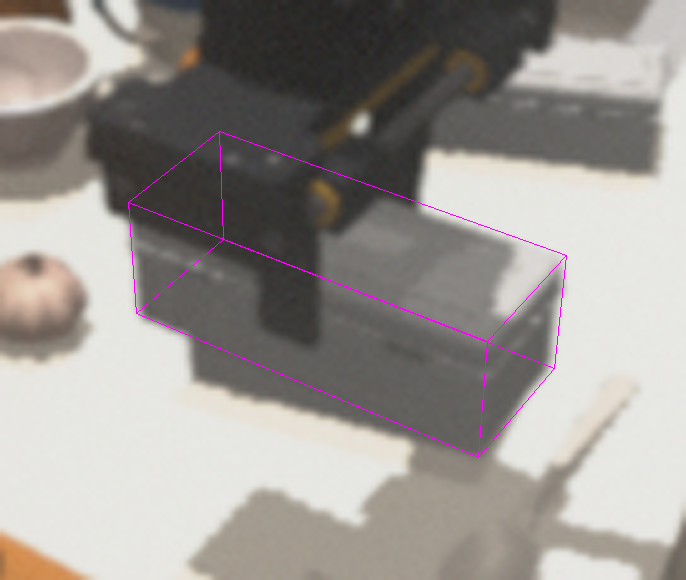

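```bash
python3 - <<'E'
from h import *
m=cams.camera_model('side')
def proj(P): c=m['R']@np.array(P)+m['t'];return (((m['fx']*c[0]/c[2]+m['cx'])+.5-193)*5.04,((m['fy']*c[1]/c[2]+m['cy'])+.5-137)*5.04)
for P in [(.558,.041,0),(.558,.041,.052),(.408,.041,0),(.408,.041,.052),(.408,-.017,.052)]: print(P,np.round(proj(P)))
p,R,o=tool()
for th in (0,.05,.1,.15):
  c,s=np.cos(th),np.sin(th); g=np.array([0,0,-.019])
  # nose-down pitch: tool +x end moves to tool +z
  Q=np.array([[c,0,-s],[0,1,0],[s,0,c]])
  print(th,[np.round(proj(p+R@(g+Q@(np.array(v)-g)))) for v in((-.075,-.029,.027),(-.075,-.029,-.025),(-.075,.029,-.025),(.075,-.029,.027),(0,-.029,.027))])
  mw=np.load('wm.npy',allow_pickle=True).item()
  for v in((.075,-.029,-.025),(.075,.029,-.025),(0.02,-.029,-.025),(0.02,.029,-.025)):
    X=mw['R']@(p+R@(g+Q@(np.array(v)-g)))+mw['t'];print('  w',np.round([(mw['fx']*X[0]/X[2]+mw['cx']+.5-88)*3.3,(mw['fy']*X[1]/X[2]+mw['cy']+.5-92)*3.3]),end='')
  print()
E
```

```text
(0.558, 0.041, 0) [189. 378.]
(0.558, 0.041, 0.052) [184. 292.]
(0.408, 0.041, 0) [484. 460.]
(0.408, 0.041, 0.052) [491. 373.]
(0.408, -0.017, 0.052) [531. 299.]
0 [array([479., 458.]), array([487., 342.]), array([566., 255.]), array([137., 313.]), array([299., 382.])]
  w [372.  52.]  w [760.  53.]  w [388. 401.]  w [740. 402.]
0.05 [array([485., 452.]), array([487., 333.]), array([566., 246.]), array([142., 323.]), array([304., 384.])]
  w [377.  52.]  w [755.  53.]  w [390. 397.]  w [739. 398.]
0.1 [array([491., 446.]), array([486., 323.]), array([565., 237.]), array([148., 333.]), array([310., 386.])]
  w [382.  53.]  w [749.  54.]  w [391. 394.]  w [738. 395.]
0.15 [array([496., 439.]), array([484., 314.]), array([564., 228.]), array([154., 342.]), array([315., 387.])]
  w [386.  56.]  w [744.  57.]  w [392. 391.]  w [737. 392.]
```

The tin may be slightly pitched, but not by much. Combining the views, I'll aim at (0.4728, 0.2703) and descend slowly, watching the force.

>>> servo_tool --moves "0.003 -0.02 0 0.1 0.05;0.006 -0.045 0 0.1 0.05;0.009 -0.075 0 0.1 0.05;0.0103 -0.102 0 0.1 0.05;0.0103 -0.122 0.01 0.1 0.05;0.0103 -0.1335 0.025 0.1 0.05;0.0103 -0.1335 0.05 0.1 0.05;0.0103 -0.1335 0.07 0.1 0.05;0.0103 -0.1335 0.085 0.1 0.05;0.0103 -0.1335 0.09 0.1 0.05"

```text
time: 22.28
position: [0.4715, 0.2691, 0.0689]
tool_rot: [0.996, -0.09, -0.002, 0.001]
ft_force: [-0.4, -0.7, -4.9]
grip_width: 0.0577
grip_force: 44.9
```

```bash
python3 av.py;python3 - <<'E'
from h import *
rel((.4728,.2703),-10.15,.0375)
E
```

```text
22.6833 [0.4733 0.2711 0.0727] F world, M tool, tq5 [-0.141 -0.056 -4.689  0.023 -0.096 -0.014 -0.158] sem [0.14  0.163 0.118 0.012 0.008 0.009 0.023]
shift mm [-0.5  0.9 35.2] spin -0.07 pos [0.4733 0.2711 0.0727] q6 2.06 t 22.6833
```

>>> servo_tool --moves "-0.0003 0.0006 0.005 0 0.05;-0.0003 0.0006 0.01 0 0.05;-0.0003 0.0006 0.0135 0 0.05;-0.0003 0.0006 0.015 0 0.05;-0.0003 0.0006 0.0165 0 0.05;-0.0003 0.0006 0.018 0 0.05;-0.0003 0.0006 0.019 0 0.05;-0.0003 0.0006 0.019 0 0.05"

```text
time: 23.35
position: [0.4736, 0.2718, 0.0527]
tool_rot: [0.996, -0.09, 0.001, -0.001]
ft_force: [2.4, 6.0, -2.0]
grip_width: 0.0574
grip_force: 44.9
```

```bash
python3 av.py
```

```text
23.75 [0.4736 0.2718 0.0526] F world, M tool, tq5 [ 1.598  5.033 -2.675  1.046 -0.073  0.34   0.778] sem [0.205 0.082 0.138 0.014 0.009 0.006 0.001]
```

The pocket pushes the tin towards +y. I'll give way that way and keep easing down.

>>> servo_tool --moves "0.0002 -0.0015 0 0.4 0.05;0.0002 -0.0018 0 0.4 0.05;0.0002 -0.0018 0.001 0.4 0.05;0.0002 -0.0018 0.002 0.4 0.05;0.0002 -0.0018 0.003 0.4 0.05;0.0002 -0.0018 0.003 0.4 0.05"

```text
time: 24.25
position: [0.4725, 0.2719, 0.0492]
tool_rot: [0.996, -0.092, -0.0, 0.0]
ft_force: [1.9, -0.3, -4.1]
grip_width: 0.0576
grip_force: 44.9
```

```bash
python3 av.py
```

```text
24.65 [0.4724 0.272  0.0494] F world, M tool, tq5 [ 1.301 -0.347 -5.426  0.082  0.17   0.059  0.271] sem [0.184 0.133 0.159 0.021 0.014 0.009 0.007]
```

It's in the pocket. I'll relieve x slightly and continue down.

>>> servo_tool --moves "0.0007 0 0.001 0 0.05;0.0007 0 0.002 0 0.05;0.0007 0 0.003 0 0.05;0.0007 0 0.004 0 0.05;0.0007 0 0.005 0 0.05;0.0007 0 0.006 0 0.05;0.0007 0 0.006 0 0.05"

```text
time: 25.23
position: [0.473, 0.272, 0.0433]
tool_rot: [0.996, -0.092, -0.0, 0.0]
ft_force: [0.3, -0.5, -5.1]
grip_width: 0.0576
grip_force: 44.9
```

```bash
python3 av.py
```

```text
25.6333 [0.4734 0.2721 0.0436] F world, M tool, tq5 [ 0.037 -0.089 -4.837  0.025 -0.108 -0.    -0.146] sem [0.15  0.197 0.116 0.007 0.009 0.01  0.001]
```

>>> servo_tool --moves "0 0 0.0005 0 0.05;0 0 0.001 0 0.05;0 0 0.0015 0 0.05;0 0 0.002 0 0.05;0 0 0.0025 0 0.05;0 0 0.003 0 0.05;0 0 0.003 0 0.05"

```text
time: 26.22
position: [0.4728, 0.2723, 0.0416]
tool_rot: [0.996, -0.092, -0.0, -0.0]
ft_force: [-4.5, 0.3, 7.9]
grip_width: 0.0577
grip_force: 45.0
```

```bash
python3 av.py
```

```text
26.6167 [0.4728 0.2723 0.0416] F world, M tool, tq5 [-4.948e+00  5.550e-01  7.997e+00 -1.000e-03 -4.170e-01 -7.600e-02
 -9.860e-01] sem [0.13  0.196 0.167 0.013 0.011 0.011 0.   ]
```

It has reached the floor (TCP 0.0416, 8 N). I'll release it, rise, and look.

>>> servo_tool --moves "0 0 -0.0005 0 0.05;0 0 -0.0005 0 0.087;0 0 -0.0005 0 0.087;0 0 -0.0005 0 0.087;0 0 -0.0005 0 0.087;0 0 -0.0005 0 0.087;0 0 -0.0005 0 0.087;0 0 -0.02 0 0.087;0 0 -0.05 0 0.087;0 0 -0.09 0 0.087"

```text
time: 27.45
position: [0.4713, 0.2712, 0.129]
tool_rot: [0.996, -0.093, -0.003, 0.001]
ft_force: [0.9, -0.6, 0.2]
grip_width: 0.0868
grip_force: 0.0
```

>>> servo_tool --moves "0 0 -0.04 0 0.087;0 0.04 -0.06 0 0.087;0 0.08 -0.06 0 0.087;0 0.12 -0.06 0 0.087;0 0.15 -0.06 0 0.087;0 0.16 -0.06 0 0.087;0 0.16 -0.06 0 0.087"

```text
time: 28.03
position: [0.4435, 0.113, 0.1907]
tool_rot: [0.996, -0.094, -0.0, 0.0]
ft_force: [-1.1, 0.3, -0.0]
grip_width: 0.0868
grip_force: 0.0
```

```bash
python3 - <<'E'
from h import *
import cv2
for i in range(3): t=cams.camera('top')
w=cams.camera('wrist');m=cams.camera_model('wrist');p,R,o=tool();print(p,o['time'],o['ft_force'].round(2))
e=np.radians(-10.3)
def proj(P): c=m['R']@P+m['t'];return m['fx']*c[0]/c[2]+m['cx'],m['fy']*c[1]/c[2]+m['cy']
def pr(zz,L=.075,W=.029):
    ev=np.array([np.cos(e),np.sin(e),0]);n=np.array([-ev[1],ev[0],0]);c=np.array([.4728,.2723,zz])
    return np.int32(np.round([np.array(proj(c+k*L*ev+j*W*n))*1.367 for k,j in((-1,-1),(-1,1),(1,1),(1,-1))]))
w2=cv2.resize(w[:240],(700,328));cv2.polylines(w2,[pr(.066)],True,(255,0,255),1)
cv2.imwrite('pics/u3.png',np.vstack([w2,cv2.resize(t[140:260,95:405],(700,271),interpolation=cv2.INTER_CUBIC)]))
E
```

```text
[0.4444412  0.11591988 0.19051668] 28.2333 [-0.42  0.04 -0.46]
```

View pics/u3.png

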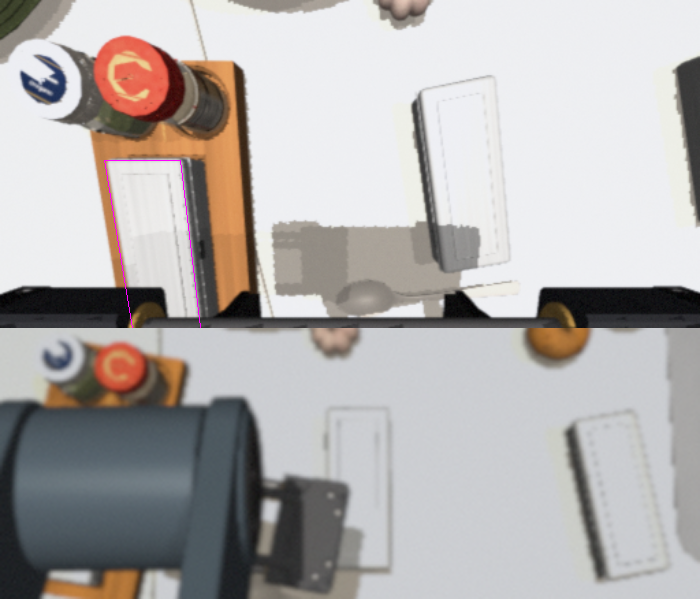

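Tin B appears seated and A and C stand in place. I'll verify the seated height by pressing lightly on the lid with closed fingers, which should meet it at z≈0.066.

>>> servo_tool --moves "0 -0.04 0 0 0;0 -0.08 0 0 0;0 -0.12 0 0 0;0 -0.15 0 0 0;0 -0.16 0 0 0;0 -0.16 0.04 0 0;0 -0.16 0.075 0 0;0 -0.16 0.1 0 0;0 -0.16 0.11 0 0;0 -0.16 0.11 0 0"

```text
time: 29.07
position: [0.4711, 0.2719, 0.078]
tool_rot: [0.996, -0.092, -0.003, 0.001]
ft_force: [-0.2, 0.6, 0.4]
grip_width: 0.0287
grip_force: 0.0
```

```bash
python3 av.py
```

```text
29.4667 [0.4742 0.2723 0.0819] F world, M tool, tq5 [-0.106 -0.29   0.263  0.05  -0.027 -0.001 -0.073] sem [0.197 0.155 0.164 0.011 0.012 0.008 0.007]
```

>>> servo_tool --moves "0 0 0.004 0 0;0 0 0.008 0 0;0 0 0.011 0 0;0 0 0.013 0 0;0 0 0.0145 0 0;0 0 0.016 0 0;0 0 0.0175 0 0;0 0 0.019 0 0;0 0 0.019 0 0"

```text
time: 30.22
position: [0.473, 0.2719, 0.0662]
tool_rot: [0.996, -0.092, 0.0, 0.0]
ft_force: [-7.6, -4.1, 36.3]
grip_width: 0.0005
grip_force: 18.2
```

```bash
python3 av.py
```

```text
30.6167 [0.473  0.2719 0.0662] F world, M tool, tq5 [-7.518e+00 -3.706e+00  3.620e+01 -8.740e-01 -1.308e+00  1.500e-02
 -2.680e+00] sem [0.218 0.128 0.155 0.012 0.005 0.01  0.001]
```

The lid is solid at 0.0662, so the tin is fully seated. Retreat and hand in.

>>> servo_tool --moves "0 0 -0.01 0 0;0 0 -0.04 0 0;0 0 -0.08 0 0;0 0 -0.12 0 0;0 0 -0.12 0 0;0 0 -0.12 0 0;0 0 -0.12 0 0"

```text
time: 31.2
position: [0.4728, 0.2719, 0.1812]
tool_rot: [0.996, -0.092, -0.0, 0.0]
ft_force: [-0.9, -0.6, -0.9]
grip_width: 0.0003
grip_force: 0.0
```

```bash
python3 s.py; python3 -c "
from rig import job
print(job.hand_in())"
```

```text
31.2 [0.4728 0.2719 0.1812] F [-0.87 -0.62 -0.91] M [ 0.0365  0.0652 -0.0089] w 0.0003 0.0 tq [ 1.2000e-02 -4.0125e+01 -1.5614e+01 -3.0000e-03 -1.4800e-01 -0.0000e+00]
the job is handed in; nothing more can be done
None
```

The middle of the three tins held the ball and is seated lid up in the caddy's long pocket; the one other tin I lifted is back where it stood, and the job was handed in at 31 s (no verdict was returned).

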